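# Put the hand thermometer away in its sleeve

## Task

Put the cream hand thermometer away: slide it, display end first, into the wide steel sleeve on the worktop until that end is fully home against the sleeve's closed back, then let go of it. It should lie flat on the worktop with its tail sticking straight out of the mouth; the narrow sleeve is for another tool.

Things in the scene. Friction and masses are not known exactly. Their poses are not given: they have to be found in the camera images.
- thermo_center (a point): Cream hand thermometer lying flat on the worktop, face up, with a display window at one end and keys along its face. 165 mm long, up to 52 mm wide, 22 mm thick. Origin at its centre, half-way up (10 mm above its underside). Its x axis runs along its length towards the display end, y across its width, z up.
- wide_sleeve_mouth (a point): Wide sleeve, which the thermometer fits: low bare-steel tunnel fixed to the worktop, which is its floor; roof slotted. Inside 62 mm wide, 30 mm high, 85 mm deep; walls and roof 3 mm, back closed. Walls flare to about 80 mm over the 16 mm in front of this point, roof lip to 40 mm high. Origin: middle of the mouth, where the straight part begins, on the worktop. x points into the tunnel, z up.
- wide_sleeve_stop (a point): Foot of the inner face of the wide sleeve's closed back wall, on its middle line at worktop level, 85 mm along x from the mouth point; same axes. With the thermometer home its display end touches this wall and about 80 mm of its length stays in front of the mouth point.
- narrow_sleeve_mouth (a point): The narrow sleeve, for another tool: the same steel sleeve but only 34 mm wide inside. The thermometer does not fit. Origin and axes as for the wide one; the two may stand either way round.
Things that resemble listed ones, but are neither listed nor needed, are in the scene too. Of the things that look like the part that bears thermo_center, take the one that is nearest to the robot's base at the start.

How it is judged:
At the end, for the whole second after the job is handed in: The thermometer lies flat (within 9 degrees, face up) in the wide sleeve, display end in and within about 13 mm of the back wall, its centre within 12 mm of the sleeve's middle line and its length within 11 degrees of it (x of wide_sleeve_stop in the frame of thermo_center between 0.07 and 0.096 m and y of thermo_center in the frame of wide_sleeve_mouth between -0.012 and 0.012 m and z of thermo_center in the frame of wide_sleeve_mouth below 0.02 m and angle between the x axis of thermo_center and the x axis of wide_sleeve_mouth, either way round below 0.2 rad and angle between thermo_center's own z axis and vertical below 0.15 rad); the robot touches nothing.
It also fails if it takes over 35 s, if anything falls off the work surface, if the arm or the gripper's body presses on something with over 40 N, if the wrist force passes 120 N, or if a joint passes its speed limit or range.

## Robot

A 6-joint arm with a two-finger parallel gripper is mounted at the origin on a cart in front of the work surface, level with it; the furniture and walls round the work are solid. World frame = base frame: x ahead of the robot, y to its left, z up, the work surface at z = 0. Lengths are in m, angles in rad, forces in N, time in s.
With the tool pointing down it reaches from about 0.3 to 0.775 m from the base axis. Payload 14.6 kg.
Tool frame: the origin (TCP) lies at the very end of the fingers, on their centre line; the grasp point (between the pads) lies 19 mm behind it; z points along the fingers, y is the line along which they close (so a half turn about z gives the same grasp; the last joint's range is limited). The gripper opens to 94 mm and grips with 3 to 60 N. Pads are 16 mm wide; open, the fingers measure 119 mm over their backs; the gripper's body (75 mm by 177 mm) begins 78 mm behind the grasp point.
Start: joints at [-1.359, 0.3, 1.521, -0, 1.321, -0.067], TCP at [0.151, -0.529, 0.205] pointing down, gripper open.
Joint ranges: [-3.03, 3.03], [-0.79, 2.21], [0.23, 2.52], [-1.04, 4.18], [0, 3.07], [-2.55, 2.55]. Speed limits (rad/s): [2.22, 2.22, 2.57, 3.14, 3.14, 3.14].

## Interface

Orientations are given as [roll, pitch, yaw] about the fixed x, y, z axes, in that order (R = Rz(yaw) Ry(pitch) Rx(roll)).
In Python, from station import ctrl gives the robot as it stands.
- The arm moves only by the tool move_arm, never from a script. Its argument "increments" is a list of rows, each a list of 7 numbers: the opening, from 0 (shut) to 1 (fully open), then the shift along the tool's x, y, z in units of 50 mm (1.0 is 50 mm), then the turn, a rotation vector about the tool's x, y, z in rad. In form: [[claw, tx, ty, tz, rx, ry, rz], ...]. A call has 1 to 20 rows; each row shifts and turns the commanded pose from where the row before left it, along the tool's axes as they then stand; what a row does not reach is not made up. A row lasts 1/10 s, in which the tool goes at most 50 mm and 8.59 degrees, less where a joint would pass 70% of its speed; a pose out of reach is approached as far as the arm can. A call is refused whole if a number of a shift passes 1 or a number of a turn 0.15, either way. A call with a gripper value outside its range is refused whole. The fingers move at their own pace and stop on an object; "force" is the grip in N (left out, the last holds). Time passes only in rows, so rows that do not move let the fingers close. It gives the time, the measured TCP pose, the force, the opening and the grip force at its end, in the units of the state.
- ctrl.get_obs(): the state, without advancing time (a new reading comes with each control period).
- ctrl.camera(name): name is "scene" or "top" or "wrist"; returns a dict with "color" (400x640x3 uint8, blue, green, red), "K" (3x3 intrinsics, pixels), "pose" (4x4, takes a point from camera to world coordinates); the wrist camera has in their place "tool_from_camera" (4x4, takes a point from camera to tool coordinates, whose origin is the TCP and whose axes are the flange's). Camera axes: x right, y down, z forward; pixel columns grow to the right and rows downward; lengths in m; the calibration is good to about 2 mm. A picture is of the moment at which its call begins: read the wrist's pose just before it. There is no depth.
- ctrl.hand_in(): hands the job in; it is judged then, once.
Trained networks look in a picture, given as the dict that the camera call returned (one of the last four; its "shot" number tells which), for a name from the list of things; names that differ only in an ending like _2 or _b are one class to them, and where a whole thing is asked for, a point or a joint stands for the part that bears it (a point fixed in the world has none). Each returns a list of dicts, best first, with "conf" (0 to 1); they miss things now and then, are a little off and sometimes report something else, mostly with a low value. They report only what shows in the picture. A call takes as long as a camera call. They do not tell look-alikes from the thing itself.
- ctrl.cut_out(name, picture): "mask" (400x640 bool, what is visible of it) and "centre" ([row, column] in pixels, amid what is visible of it).
The state is a dict: "time_s": time; "qpos": joint angles; "joint_vel": joint speeds; "tau": joint torques, N m; "ee_pos": TCP position; "eef_rot": TCP orientation; "force": force on the tool from outside, world axes, zero at the start; "moment": the same for the moment, N m; "grip_width": finger opening in m; "grip_force": force on a finger pad.
Only numpy, scipy, OpenCV 4.12 (cv2) and the standard library are available. Lean on these libraries where they do the work, as an engineer would, in place of code of your own. Each camera call takes 0.05 s, during which the arm holds its last target. There are 200 camera calls.

## Working session

There is one attempt and no reset: what is moved stays moved. The work goes in short steps, Python scripts to look and compute and a tool call to move; the robot and the scene stay as the last step left them, time stands still between calls to the robot, and variables do not carry over. Pictures are saved under pics/ and viewed, at most 10 in all, crops included, and the job is handed in when it is done.

Besides the shell and the picture viewer there is one more tool, called after "Request:" as name(argument=value, ...), one argument or row to a line, values as JSON. move_arm: Moves the arm, as the interface text tells. Its arguments: {"type":"object","properties":{"increments":{"type":"array","items":{"type":"array","items":{"type":"number"}}},"force":{"type":"number"}},"required":["increments"]}

```bash
mkdir -p pics
cat > h.py <<'E'
import numpy as np,cv2
from station import ctrl
def ray(c,uv,z):
    K,P=np.array(c["K"]),np.array(c["pose"])
    d=P[:3,:3]@np.linalg.inv(K)@np.array([uv[0],uv[1],1.]);o=P[:3,3]
    return o+d*(z-o[2])/d[2]
def proj(c,p):
    K,P=np.array(c["K"]),np.array(c["pose"]); q=np.linalg.inv(P)@np.append(p,1); q=K@q[:3]; return q[:2]/q[2]
E
python3 - <<'E'
from h import *
for n in("top","scene"):
    c=ctrl.camera(n); cv2.imwrite(f"pics/{n}0.png",c["color"]); print(n,np.round(c["pose"],3).tolist(),np.round(c["K"],1).tolist())
    for k in("thermo_center","wide_sleeve_mouth","narrow_sleeve_mouth"):
        for d in ctrl.cut_out(k,c):
            uv=d["centre"][::-1]; 
            m=d["mask"].astype(np.uint8); r=cv2.minAreaRect(cv2.findNonZero(m)) if m.any() else None
            print(k,round(d["conf"],2),np.round(uv),np.round(ray(c,uv,.02),3),r,m.sum())
E
```

```text
top [[-0.009, -0.983, 0.183, 0.337], [-1.0, 0.006, -0.017, 0.215], [0.016, -0.183, -0.983, 1.285], [0.0, 0.0, 0.0, 1.0]] [[471.1, 0.0, 319.1], [0.0, 471.1, 199.3], [0.0, 0.0, 1.0]]
thermo_center 0.93 [179. 184.] [0.616 0.575 0.02 ] ((180.42333984375, 184.33575439453125), (19.650224685668945, 59.29241943359375), 19.98310661315918) 1090
thermo_center 0.62 [189. 261.] [0.408 0.541 0.02 ] ((189.2471923828125, 259.904541015625), (20.033960342407227, 63.599876403808594), 32.00538635253906) 1189
thermo_center 0.59 [361. 223.] [0.506 0.081 0.02 ] ((359.80206298828125, 222.14535522460938), (58.121803283691406, 18.75336456298828), 87.39744567871094) 1034
wide_sleeve_mouth 0.56 [351. 152.] [0.705 0.104 0.02 ] ((344.84613037109375, 153.26922607421875), (35.49702072143555, 36.6737174987793), 11.309932708740234) 867
narrow_sleeve_mouth 0.74 [432. 163.] [ 0.672 -0.123  0.02 ] ((432.5, 164.0), (38.0, 25.0), 90.0) 706
scene [[-0.61, -0.437, 0.66, -0.072], [-0.792, 0.318, -0.521, 0.708], [0.018, -0.841, -0.54, 0.548], [0.0, 0.0, 0.0, 1.0]] [[388.9, 0.0, 324.1], [0.0, 388.9, 201.5], [0.0, 0.0, 1.0]]
thermo_center 0.94 [172. 258.] [0.588 0.577 0.02 ] ((167.64353942871094, 255.90057373046875), (53.71036148071289, 27.808103561401367), 85.03025817871094) 1386
thermo_center 0.9 [230. 310.] [0.391 0.544 0.02 ] ((225.96897888183594, 309.3724365234375), (31.72337532043457, 76.98316192626953), 4.763641834259033) 2143
thermo_center 0.84 [373. 202.] [0.5   0.099 0.02 ] ((376.0, 202.0), (57.688819885253906, 17.75040626525879), 33.690067291259766) 903
wide_sleeve_mouth 0.62 [317. 174.] [0.702 0.125 0.02 ] ((319.1104736328125, 173.13116455078125), (22.687519073486328, 39.19477844238281), 85.42607879638672) 595
narrow_sleeve_mouth 0.7 [386. 160.] [ 0.649 -0.1    0.02 ] ((388.4106140136719, 157.79977416992188), (36.24464416503906, 18.502843856811523), 25.34617805480957) 531
```

View pics/top0.png

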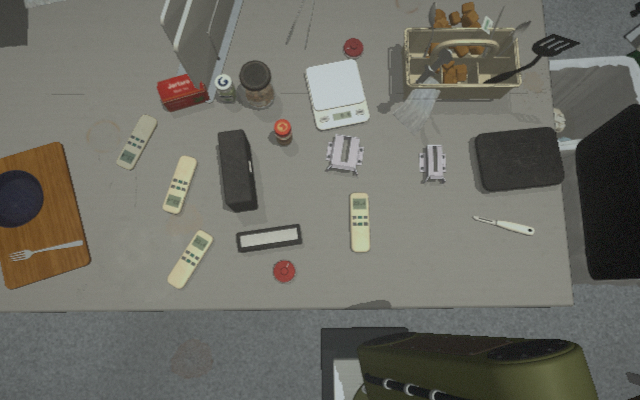

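View pics/scene0.png

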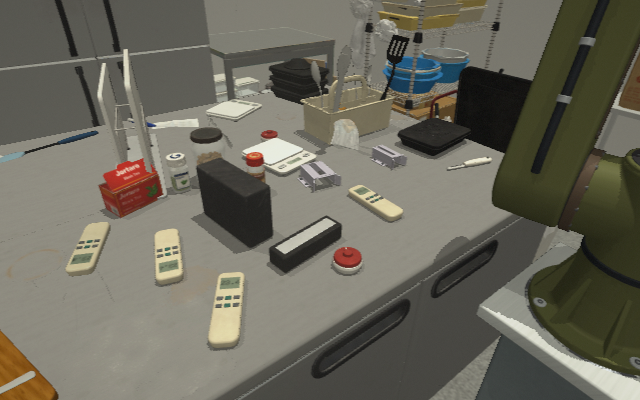

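The four cream thermometers in the top image are at (137,142), (180,184), (190,260) and (360,222). The last is about 0.51 m from the base and the others are at least 0.68 m away, so I take (360,222). The wide sleeve looks like the one at (345,153) and the narrow one like (432,163). I'll check this in an enlarged crop.

Run:
```python
from h import *
c=ctrl.camera("top"); im=c["color"][120:262,310:460]
cv2.imwrite("pics/crop1.png",cv2.resize(im,None,fx=4.2,fy=4.2,interpolation=cv2.INTER_CUBIC))
d=min(ctrl.cut_out("thermo_center",c),key=lambda d:abs(d["centre"][1]-360)+abs(d["centre"][0]-222))
p=cv2.boxPoints(cv2.minAreaRect(cv2.findNonZero(d["mask"].astype(np.uint8))))
for q in p: print(np.round(q),np.round(ray(c,q,.018),3))
```

```text
[350. 193.] [0.59  0.109 0.018]
[369. 193.] [0.591 0.056 0.018]
[370. 253.] [0.426 0.057 0.018]
[351. 253.] [0.425 0.108 0.018]
```

View pics/crop1.png

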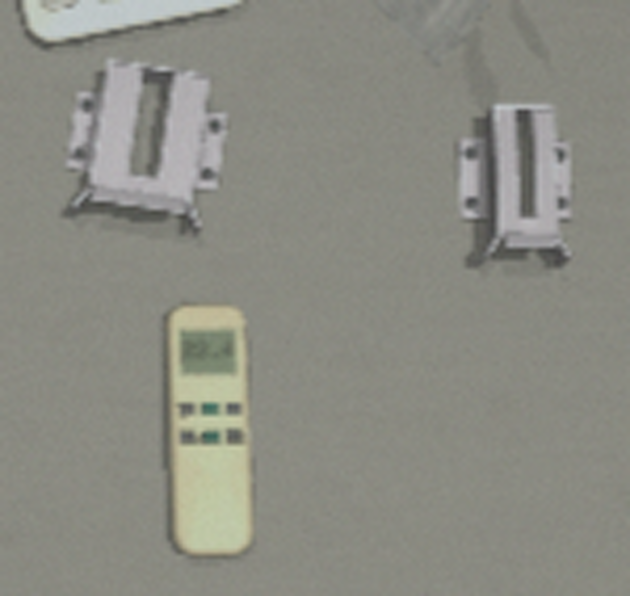

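The crop shows the chosen thermometer, cream with its display at the far end, at crop (208,430), which is image (360,222). The wide sleeve at crop (148,140) has its flared mouth towards the robot and its axis slightly clockwise. The narrow one is at crop (525,180). Next I'll move up for a wrist view.

Run:
```python
from h import *
from scipy.spatial.transform import Rotation as R
o=ctrl.get_obs(); r=R.from_euler('xyz',o["eef_rot"]); print(o["time_s"],o["ee_pos"],o["eef_rot"]); print(r.as_matrix().round(3))
print(np.round(ctrl.camera("wrist")["tool_from_camera"],3))
d=r.inv().apply(np.array([.48,.08,.32])-o["ee_pos"]); print(d/.05)
```

```text
0.5 [ 0.15135172 -0.52873672  0.20541027] [-3.14147970e+00 -2.50589785e-05  2.78777821e-01]
[[ 0.961  0.275 -0.   ]
 [ 0.275 -0.961  0.   ]
 [ 0.    -0.    -1.   ]]
[[ 0.    -0.972 -0.235  0.068]
 [ 1.    -0.     0.    -0.001]
 [-0.    -0.235  0.972 -0.18 ]
 [ 0.     0.     0.     1.   ]]
[ 9.6695111  -9.89620256 -2.29043438]
```

Request:
move_arm(
  increments=[
    [1, 0.537, -0.55, -0.127, 0, 0, 0],
    [1, 0.537, -0.55, -0.127, 0, 0, 0],
    [1, 0.537, -0.55, -0.127, 0, 0, 0],
    [1, 0.537, -0.55, -0.127, 0, 0, 0],
    [1, 0.537, -0.55, -0.127, 0, 0, 0],
    [1, 0.537, -0.55, -0.127, 0, 0, 0],
    [1, 0.537, -0.55, -0.127, 0, 0, 0],
    [1, 0.537, -0.55, -0.127, 0, 0, 0],
    [1, 0.537, -0.55, -0.127, 0, 0, 0],
    [1, 0.537, -0.55, -0.127, 0, 0, 0],
    [1, 0.537, -0.55, -0.127, 0, 0, 0],
    [1, 0.537, -0.55, -0.127, 0, 0, 0],
    [1, 0.537, -0.55, -0.127, 0, 0, 0],
    [1, 0.537, -0.55, -0.127, 0, 0, 0],
    [1, 0.537, -0.55, -0.127, 0, 0, 0],
    [1, 0.537, -0.55, -0.127, 0, 0, 0],
    [1, 0.537, -0.55, -0.127, 0, 0, 0],
    [1, 0.537, -0.55, -0.127, 0, 0, 0],
    [1, 0, 0, 0, 0, 0, 0.13],
    [1, 0, 0, 0, 0, 0, 0.13],
  ],
)

```text
time_s: 2.55
ee_pos: [0.48, 0.0811, 0.3195]
eef_rot: [-3.142, 0.0, 0.016]
force: [0.4, -0.6, 0.3]
grip_width: 0.0936
grip_force: 0.0
```

Request:
move_arm(
  increments=[
    [1, 0, 0, 0, 0, 0, 0],
    [1, 0, 0, 0, 0, 0, 0],
  ],
)

```text
time_s: 2.75
ee_pos: [0.4797, 0.0801, 0.3198]
eef_rot: [-3.142, -0.0, 0.023]
force: [-0.0, 0.5, 0.2]
grip_width: 0.094
grip_force: 0.0
```

```bash
cat >> h.py <<'E'
from scipy.spatial.transform import Rotation as R
def wrist():
    o=ctrl.get_obs(); c=ctrl.camera("wrist"); T=np.eye(4)
    T[:3,:3]=R.from_euler('xyz',o["eef_rot"]).as_matrix(); T[:3,3]=o["ee_pos"]
    c["pose"]=T@np.array(c["tool_from_camera"]); return o,c
E
python3 - <<'E'
from h import *
o,c=wrist(); cv2.imwrite("pics/w1.png",c["color"]); np.savez("w1.npz",K=c["K"],pose=c["pose"]); print(o["ee_pos"],o["eef_rot"],o["time_s"],o["force"])
for k in("thermo_center","wide_sleeve_mouth"):
  for d in ctrl.cut_out(k,c):
    p=cv2.boxPoints(cv2.minAreaRect(cv2.findNonZero(d["mask"].astype(np.uint8))))
    print(k,d["conf"],[(np.round(q).tolist(),np.round(ray(c,q,.018),3).tolist()) for q in p])
E
```

```text
[0.47972061 0.08007004 0.31980384] [-3.14152200e+00 -1.01808524e-04  2.25004277e-02] 2.75 [-0.02674695  0.49333756  0.21962823]
thermo_center 0.68 [([301.0, 202.0], [0.426, 0.111, 0.018]), ([303.0, 84.0], [0.591, 0.11, 0.018]), ([340.0, 84.0], [0.591, 0.059, 0.018]), ([338.0, 202.0], [0.427, 0.056, 0.018])]
thermo_center 0.56 [([-29.0, 240.0], [0.356, 0.607, 0.018]), ([14.0, 147.0], [0.497, 0.516, 0.018]), ([53.0, 165.0], [0.473, 0.465, 0.018]), ([10.0, 258.0], [0.328, 0.554, 0.018])]
wide_sleeve_mouth 0.72 [([255.0, 42.0], [0.642, 0.174, 0.018]), ([256.0, -3.0], [0.695, 0.17, 0.018]), ([334.0, 0.0], [0.694, 0.07, 0.018]), ([332.0, 45.0], [0.641, 0.071, 0.018])]
```

View pics/w1.png

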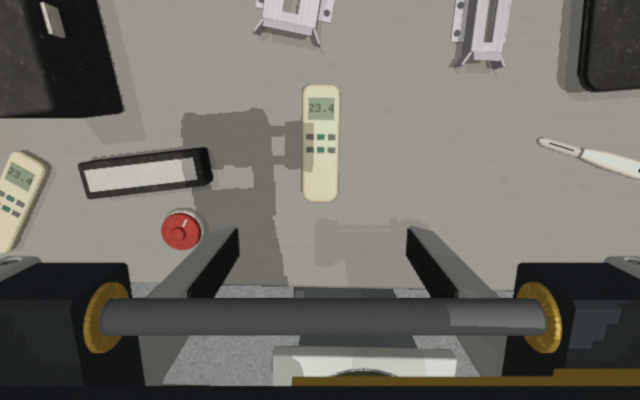

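The thermometer sits at (320,143) in the wrist image, centred near (0.508, 0.084) with its display towards +x. The wide sleeve is cut off at the top edge (295,15), so I'll move forward for a better view of it.

Request:
move_arm(
  increments=[
    [1, 0.8, -0.1, 0, 0, 0, 0],
    [1, 0.8, -0.1, 0, 0, 0, 0],
    [1, 0.8, -0.1, 0, 0, 0, 0],
    [1, 0, 0, 0, 0, 0, 0],
    [1, 0, 0, 0, 0, 0, 0],
  ],
)

```text
time_s: 3.4
ee_pos: [0.5996, 0.0972, 0.3187]
eef_rot: [3.141, 0.002, 0.02]
force: [0.2, -0.3, -0.5]
grip_width: 0.0938
grip_force: 0.0
```

Run:
```python
from h import *
o,c=wrist(); cv2.imwrite("pics/w2full.png",c["color"]); np.savez("w2.npz",K=c["K"],pose=c["pose"]); print(o["ee_pos"],o["eef_rot"],o["time_s"],c["pose"][:3,3])
for d in ctrl.cut_out("wide_sleeve_mouth",c)[:2]: print(d["conf"],d["centre"],ray(c,d["centre"][::-1],.033))
u,v=np.round(proj(c,[.7,.1,.03])).astype(int); x0,y0=max(u-75,0),max(v-70,0); print(x0,y0)
cv2.imwrite("pics/w2.png",cv2.resize(c["color"][y0:y0+140,x0:x0+150],None,fx=4,fy=4,interpolation=cv2.INTER_CUBIC))
```

```text
[0.59957805 0.09722283 0.31872642] [3.14146078e+00 1.66969448e-03 1.97103184e-02] 3.4 [0.66739907 0.09951215 0.49819525]
0.86 [92.5, 300.5] [0.69779421 0.12839075 0.033     ]
247 21
```

View pics/w2.png

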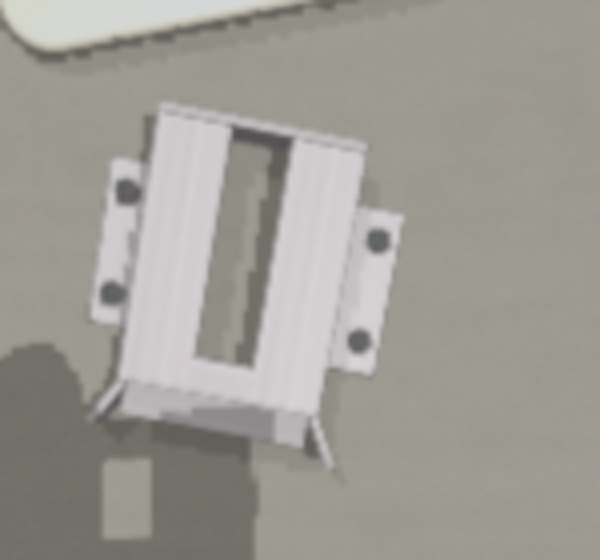

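The wide sleeve's roof corners in this crop are (160,105), (364,148), (320,412) and (123,380), and the flared mouth faces down, towards the robot.

Run:
```python
from h import *
c=dict(np.load("w2.npz"))
bl,br,fr,fl=[ray(c,np.array(q)/4+[247,21],.033) for q in((160,105),(364,148),(320,412),(123,380))]
print(np.round([bl,br,fr,fl],4))
m=(fl+fr)/2;b=(bl+br)/2;d=b-m;print("mouth",m,"yaw",np.arctan2(d[1],d[0]),"len",np.linalg.norm(d),"w",np.linalg.norm(fl-fr),np.linalg.norm(bl-br))
t=(fl-fr);print("yaw by front",np.arctan2(-t[0],t[1]),"by back",np.arctan2(-(bl-br)[0],(bl-br)[1]))
# top camera flanges check
for q in((127,191),(112,293),(378,240),(359,341)): print(np.round(ray(c,np.array(q)/4+[247,21],.003),4))
```

```text
[[0.7527 0.1459 0.033 ]
 [0.7411 0.0804 0.033 ]
 [0.6581 0.0926 0.033 ]
 [0.6672 0.1586 0.033 ]]
mouth [0.66261934 0.12562822 0.033     ] yaw -0.14720936997706507 len 0.08519557967208843 w 0.066645962229447 0.06647401405768431
yaw by front -0.13746801004536796 by back -0.17417438358658216
[0.7304 0.1604 0.003 ]
[0.6967 0.166  0.003 ]
[0.7162 0.0734 0.003 ]
[0.6822 0.079  0.003 ]
```

Request:
move_arm(
  increments=[
    [1, -0.71, 0.052, 0.2, 0, 0, 0.014],
    [1, -0.71, 0.052, 0.6, 0, 0, 0],
    [1, -0.71, 0.052, 0.6, 0, 0, 0],
    [1, -0.71, 0.052, 0.6, 0, 0, 0],
    [1, 0, 0, 0.8, 0, 0, 0],
    [1, 0, 0, 0.8, 0, 0, 0],
    [1, 0, 0, 0.8, 0, 0, 0],
    [1, 0, 0, 0.6, 0, 0, 0],
    [1, 0, 0, 0.3, 0, 0, 0],
    [1, 0, 0, 0, 0, 0, 0],
    [1, 0, 0, 0, 0, 0, 0],
  ],
)

```text
time_s: 4.6
ee_pos: [0.4577, 0.0858, 0.0561]
eef_rot: [-3.141, -0.002, 0.005]
force: [0.8, -1.0, -0.2]
grip_width: 0.094
grip_force: 0.0
```

Request:
move_arm(
  increments=[
    [1, 0, 0.035, 0.4, 0, 0, 0],
    [1, 0, 0, 0.4, 0, 0, 0],
    [1, 0, 0, 0.16, 0, 0, 0],
    [1, 0, 0, 0.08, 0, 0, 0],
    [1, 0, 0, 0, 0, 0, 0],
  ],
)

```text
time_s: 5.1
ee_pos: [0.4579, 0.0841, 0.0034]
eef_rot: [-3.142, -0.001, 0.005]
force: [0.9, -0.2, 0.7]
grip_width: 0.0942
grip_force: 0.0
```

Request:
move_arm(
  increments=[
    [0.3, 0, 0, 0, 0, 0, 0],
    [0.3, 0, 0, 0, 0, 0, 0],
    [0.3, 0, 0, 0, 0, 0, 0],
    [0.3, 0, 0, 0, 0, 0, 0],
    [0.3, 0, 0, 0, 0, 0, 0],
    [0.3, 0, 0, 0, 0, 0, 0],
  ],
  force=25,
)

```text
time_s: 5.7
ee_pos: [0.4576, 0.084, 0.0028]
eef_rot: [3.142, 0.0, 0.005]
force: [-0.5, -1.0, 1.2]
grip_width: 0.0507
grip_force: 25.0
```

Request:
move_arm(
  increments=[
    [0.3, 0, 0, -0.03, 0, 0, 0],
    [0.3, 0.2, -0.33, 0, 0, 0, 0],
    [0.3, 0.2, -0.33, 0, 0, 0, 0],
    [0.3, 0.2, -0.34, 0, 0, 0, 0],
    [0.3, 0.2, -0.34, 0, 0, 0, 0],
    [0.3, 0, 0, 0, 0, 0, 0.04],
    [0.3, 0, 0, 0, 0, 0, 0.04],
    [0.3, 0, 0, 0, 0, 0, 0.04],
    [0.3, 0, 0, 0, 0, 0, 0.037],
    [0.3, 0, 0, 0, 0, 0, 0],
    [0.3, 0, 0, 0, 0, 0, 0],
  ],
)

```text
time_s: 6.8
ee_pos: [0.4972, 0.1512, 0.0042]
eef_rot: [3.142, 0.0, -0.151]
force: [0.8, 0.1, -1.1]
grip_width: 0.0505
grip_force: 25.0
```

Run:
```python
from h import *
o,w=wrist(); c=ctrl.camera("top"); print(o["ee_pos"],o["eef_rot"],o["force"],o["time_s"])
M=np.array([.662,.1262,0]);a=-.152;u=np.array([np.cos(a),np.sin(a),0])
im=cv2.resize(c["color"][110:270,280:440],None,fx=4,fy=4,interpolation=cv2.INTER_CUBIC)[:600]
im2=cv2.resize(w["color"][:300,150:450],None,fx=2,fy=2)
for k,(I,f,s) in enumerate(((im,lambda p:(proj(c,p)-[280,110])*4,0),(im2,lambda p:(proj(w,p)-[150,0])*2,0))):
    pts=[f(M+u*s+[0,0,.02]) for s in(-.2,-.16,-.0,.085)]
    for p in pts: cv2.circle(I,tuple(int(x) for x in p),3,(0,0,255),-1)
    cv2.imwrite(f"pics/al{k}.png",I)
cv2.imwrite("pics/al.png",cv2.resize(np.hstack([im[:600,:600],im2]),(800,400)))
```

```text
[0.49717839 0.15122402 0.00422087] [ 3.14153388e+00  2.11181044e-04 -1.51159844e-01] [ 0.84736231  0.08180349 -1.10274367] 6.8
```

View pics/al.png

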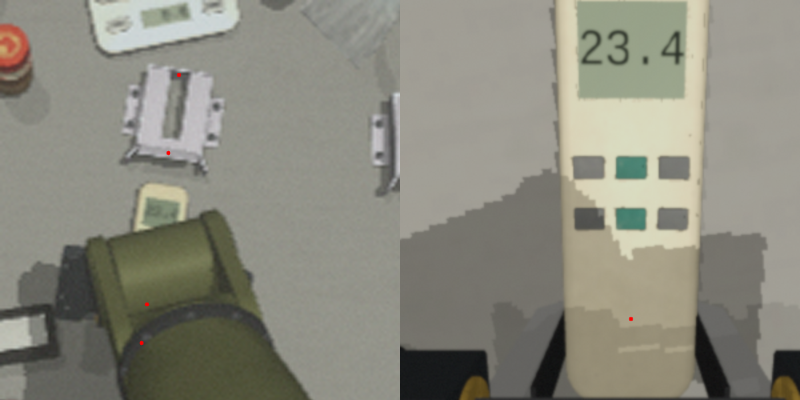

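The top view (left) shows the thermometer held in line with the sleeve axis; the red axis points run through the slot and the mouth centre. In the wrist view (right) the axis runs down the middle of the thermometer. Inserting now.

Request:
move_arm(
  increments=[
    [0.3, 0.2, 0, 0, 0, 0, 0],
    [0.3, 0.2, 0, 0, 0, 0, 0],
    [0.3, 0.2, 0, 0, 0, 0, 0],
    [0.3, 0.2, 0, 0, 0, 0, 0],
    [0.3, 0.2, 0, 0, 0, 0, 0],
    [0.3, 0.2, 0, 0, 0, 0, 0],
    [0.3, 0.2, 0, 0, 0, 0, 0],
    [0.3, 0.2, 0, 0, 0, 0, 0],
    [0.3, 0.2, 0, 0, 0, 0, 0],
    [0.3, 0.2, 0, 0, 0, 0, 0],
    [0.3, 0, 0, 0, 0, 0, 0],
    [0.3, 0, 0, 0, 0, 0, 0],
  ],
)

```text
time_s: 8.1
ee_pos: [0.596, 0.136, 0.004]
eef_rot: [3.141, 0.0, -0.152]
force: [-0.2, 0.1, -1.5]
grip_width: 0.0504
grip_force: 25.0
```

Request:
move_arm(
  increments=[
    [0.3, 0.06, 0, 0, 0, 0, 0],
    [0.3, 0.06, 0, 0, 0, 0, 0],
    [0.3, 0.06, 0, 0, 0, 0, 0],
    [0.3, 0.06, 0, 0, 0, 0, 0],
    [0.3, 0.04, 0, 0, 0, 0, 0],
    [0.3, 0, 0, 0, 0, 0, 0],
  ],
)

```text
time_s: 8.7
ee_pos: [0.6102, 0.1339, 0.0042]
eef_rot: [-3.142, -0.0, -0.152]
force: [-0.6, -0.7, -1.5]
grip_width: 0.0504
grip_force: 25.0
```

Request:
move_arm(
  increments=[
    [0.3, 0.04, 0, 0, 0, 0, 0],
    [0.3, 0.04, 0, 0, 0, 0, 0],
    [0.3, 0, 0, 0, 0, 0, 0],
  ],
)

```text
time_s: 9.0
ee_pos: [0.6139, 0.1333, 0.0042]
eef_rot: [3.142, 0.0, -0.152]
force: [-0.7, 0.0, -0.7]
grip_width: 0.0504
grip_force: 25.0
```

Request:
move_arm(
  increments=[
    [0.3, 0.03, 0, 0, 0, 0, 0],
    [0.3, 0.03, 0, 0, 0, 0, 0],
    [0.3, 0, 0, 0, 0, 0, 0],
  ],
)

```text
time_s: 9.3
ee_pos: [0.6146, 0.1331, 0.0031]
eef_rot: [3.14, 0.006, -0.152]
force: [-12.5, 1.9, 0.4]
grip_width: 0.0504
grip_force: 25.0
```

There is firm contact at the predicted depth. Releasing and retreating.

Request:
move_arm(
  increments=[
    [0.3, -0.03, 0, 0.02, 0, 0, 0],
    [1, 0, 0, 0, 0, 0, 0],
    [1, 0, 0, 0, 0, 0, 0],
    [1, 0, 0, 0, 0, 0, 0],
    [1, 0, 0, 0, 0, 0, 0],
    [1, 0, 0, 0, 0, 0, 0],
    [1, 0, 0, -0.2, 0, 0, 0],
    [1, 0, 0, -0.4, 0, 0, 0],
    [1, 0, 0, -0.6, 0, 0, 0],
    [1, 0, 0, -0.8, 0, 0, 0],
    [1, -0.4, 0, -0.8, 0, 0, 0],
    [1, -0.6, 0, -0.8, 0, 0, 0],
    [1, -0.6, 0, -0.8, 0, 0, 0],
    [1, -0.4, 0, -0.4, 0, 0, 0],
    [1, 0, 0, 0, 0, 0, 0],
    [1, 0, 0, 0, 0, 0, 0],
  ],
)

```text
time_s: 10.9
ee_pos: [0.5166, 0.1483, 0.2436]
eef_rot: [-3.141, -0.001, -0.152]
force: [0.1, -0.0, -0.2]
grip_width: 0.0941
grip_force: 0.0
```

Run:
```python
from h import *
o,w=wrist(); print(o["ee_pos"],o["force"],o["time_s"])
M=np.array([.662,.1262,0]);a=-.152;u=np.array([np.cos(a),np.sin(a),0]);n=np.array([-u[1],u[0],0])
for d in ctrl.cut_out("thermo_center",w):
    p=cv2.findNonZero(d["mask"].astype(np.uint8))[:,0]
    q=np.array([ray(w,x,.018) for x in p])-M; s,l=q@u,q@n
    print(d["conf"],"tail s",s.min(),"max",s.max(),"lat",l[s<-.03].mean() if (s<-.03).any() else None, [ (round(l[(s>k)&(s<k+.01)].min(),4),round(l[(s>k)&(s<k+.01)].max(),4)) for k in(-.07,-.03) if ((s>k)&(s<k+.01)).any()])
cv2.imwrite("pics/fin.png",w["color"])
```

```text
[0.51664343 0.14828589 0.24359397] [ 0.07798443 -0.03722474 -0.17217578] 10.9
0.92 tail s -0.07899484833487652 max 0.043744205169754385 lat -0.0005732133991280523 [(np.float64(-0.0258), np.float64(0.0251)), (np.float64(-0.0252), np.float64(0.0256))]
0.65 tail s -0.26082300919702656 max -0.2253858658241275 lat 0.34172088705759696 []
```

View pics/fin.png

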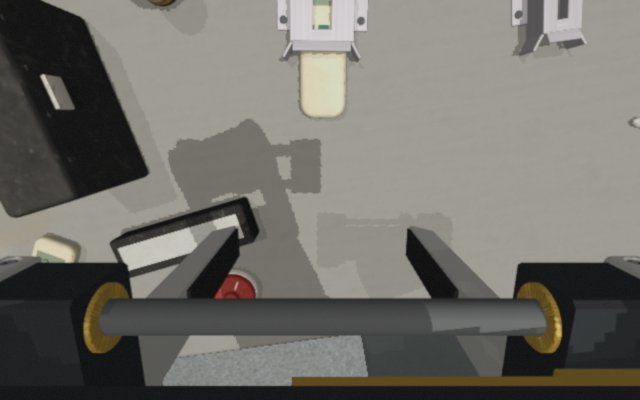

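The thermometer's tail at (323,85) sticks straight out of the wide sleeve, centred. It extends 79 mm in front of the mouth, which means it is home. Handing in.

```bash
python3 -c "
from station import ctrl
print(ctrl.hand_in())"
```

```text
the job is handed in; nothing more can be done
None
```

The cream thermometer nearest the base is in the wide sleeve, display end against the back wall and let go, with its tail straight out of the mouth; I handed it in at about 11 s, with no verdict returned.

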